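# Set the tray transport lock on a balcony drinks trolley

### The job

The drinks trolley is about to be rolled indoors. Slide the transport lock on the upper tray, the slide with the upright fin grip, fully home so that its steel tongue runs through the arch at the end of its track, and let go. Leave the other slide, the one with the round knob, at its present setting.

Things in the scene. Friction and masses are not known exactly. Their poses are not given: they have to be found in the camera images.
- tray_lock (a joint): Transport lock on the white tray: steel carriage on a straight aluminium track (mm: 48 wide, 210 long), with an upright black fin as grip: 14 thick across the track, 40 long along it, 43 tall from the carriage (at 32 above the work surface) to its top (at 75). Value in m: 0 open, 0.110 at the end stop at the steel arch. Starts at 0 to 0.045. Stays where left; 2.5 N friction, no spring.
- lock_grip (a point): Point inside the fin grip, moving with it: centred in its thickness and length, 16 mm below its top, 59 mm above the work surface. x axis across the track (through the 14 mm thickness), y along the track towards the arch, z up. Nothing taller than 45 mm above the work surface stands within 60 mm of this point on its way.
- lock_home (a point): Fixed point on the transport lock's track where lock_grip stands when at the end stop; same axes, y towards the arch, a low steel bridge (42 mm wide, top 45 mm above the work surface) whose centre lies 38 mm further along y. y points to the robot's left, turned up to 32 degrees either way.
- order_knob (a point): The other slide, not to be moved: a like track without an arch, its carriage carrying a round black knob 34 mm across, top 64 mm above the work surface. The point is on the knob's axis, 9 mm below its top. It may stand anywhere along its 110 mm travel and slides just as easily.

How it is judged:
At the end, for the whole second after the job is handed in: The transport lock stands within 12 mm of its end stop under the arch, at rest, and the round knob of the other slide is within 15 mm of where it started (value of joint tray_lock above 0.098 m and velocity of joint tray_lock between -0.01 and 0.01 m/s and distance of order_knob from where it was at the start of the episode below 0.015 m); the robot touches nothing.
It fails at once if the slide with the round knob is moved by more than 15 mm (distance of order_knob from where it was at the start of the episode above 0.015 m).
It also fails if it takes over 26 s, if anything falls off the work surface, if the arm or the gripper's body presses on something with over 40 N, if the wrist force passes 120 N, or if a joint passes its speed limit or range.

### The arm

A 6-joint arm with a two-finger parallel gripper is mounted at the origin on the work surface. World frame = base frame: x ahead of the robot, y to its left, z up, the work surface at z = 0. Lengths are in m, angles in rad, forces in N, time in s.
With the tool pointing down it reaches from about 0.375 to 0.9 m from the base axis. Payload 3.1 kg.
Tool frame: the origin (TCP) lies on the centre line of the jaws, within the pads' length; the fingertips stand 25 mm ahead of it and the grasp point (between the pads) lies 6 mm ahead of it (manip.tips_ahead is the distance from the TCP to the fingertips, in m); z points along the fingers, y is the direction in which the jaws open and shut (so a half turn about z gives the same grasp; the last joint's range is limited). The gripper opens to 85 mm and grips with 20 to 120 N. Pads are 22 mm wide; open, the fingers measure 114 mm over their backs; the gripper's body (76 mm by 85 mm) begins 54 mm behind the grasp point. The pads swing forward as they close: fully open they stand 13 mm farther back than shut.
Start: joints at [1.065, 0.527, 1.433, -0, 1.181, -0.178], TCP at [0.201, 0.592, 0.256] pointing down, gripper open.
Joint ranges: [-3.08, 3.08], [-0.75, 2.2], [0.22, 2.44], [-1.43, 4.57], [0, 2.65], [-2.85, 2.85]. Speed limits (rad/s): [2.79, 2.79, 3.14, 3.14, 3.14, 3.14].

### API

Orientations are given as a unit quaternion [x, y, z, w].
In Python, from station import manip gives the robot as it stands.
- The arm moves only by the tool play_rows, never from a script. Its argument "steps" is a list that holds one entry, the list of rows, each a list of 6 numbers: the shift along the tool's x, y, z in m, then the turn, a rotation vector about the tool's x, y, z in degrees. In form: [[[x, y, z, rx, ry, rz], ...]]. A call has 1 to 10 rows; each row shifts and turns the commanded pose from where the row before left it, along the tool's axes as they then stand; what a row does not reach is not made up. A row lasts 1/8 s, in which the tool goes at most 62.5 mm and 10.7 degrees, less where a joint would pass 70% of its speed; a pose out of reach is approached as far as the arm can. A call is refused whole if a number of a shift passes 0.0625 or a number of a turn 10.7, either way. A call with a gripper value outside its range is refused whole. "fingers" is the opening, from 0 (shut) to 1 (fully open), set as the call begins (left out, the last holds). The fingers move at their own pace and stop on an object; "squeeze" is the grip in N (left out, the last holds). Time passes only in rows, so rows that do not move let the fingers close. It gives the time, the measured TCP pose, the force and the opening at its end, in the units of the state.
- manip.sense(): the state, without advancing time (a new reading comes with each control period).
- manip.snapshot(name): name is "side" or "top"; returns a dict with "img" (480x640x3 uint8, red, green, blue), "K" (3x3 intrinsics, pixels), "world_from_camera" (4x4, takes a point from camera to world coordinates). Camera axes: x right, y down, z forward; pixel columns grow to the right and rows downward; lengths in m; the calibration is good to about 2 mm. A picture is of the moment at which its call begins. There is no depth.
- manip.sign_off(): hands the job in, once; it reports no verdict.
Trained networks look in a picture, given as the dict that the camera call returned (one of the last four; its "shot" number tells which), for a name from the list of things; names that differ only in an ending like _2 or _b are one class to them, and where a whole thing is asked for, a point or a joint stands for the part that bears it (a point fixed in the world has none). Each returns a list of dicts, best first, with "score" (0 to 1); they miss things now and then, are a little off and sometimes report something else, mostly with a low value. They report only what shows in the picture. A call takes as long as a camera call.
- manip.regions_of(label, picture): "pixels" (480x640 bool, what is visible of it) and "rect" ([left, top, right, bottom] in pixels, round what is visible of it).
- manip.pinpoint(label, picture): "point" ([column, row] in pixels: a listed point, or the origin of a listed thing).
The state is a dict: "t": time; "q": joint angles; "qd": joint speeds; "tau": joint torques, N m; "tcp_pos": TCP position; "tool_rot": TCP orientation; "force": force on the tool from outside, world axes, zero at the start; "ft_torque": the same for the moment, N m; "finger_gap": opening from 0.0 (shut) to 1.0 (fully open).
Only numpy, scipy, OpenCV 4.12 (cv2) and the standard library are available. Lean on these libraries where they do the work, as an engineer would, in place of code of your own. Each camera call takes 0.05 s, during which the arm holds its last target.

## Working session

There is one attempt and no reset: what is moved stays moved. The work goes in short steps, Python scripts to look and compute and a tool call to move; the robot and the scene stay as the last step left them, time stands still between calls to the robot, and variables do not carry over. Pictures are saved under pics/ and viewed, and the job is handed in when it is done.

Besides the shell and the picture viewer there is one more tool, called as name(argument=value, ...) on one line, values as JSON. play_rows: Moves the arm, as the interface text tells. Its arguments: {"type":"object","properties":{"steps":{"type":"array"},"fingers":{"type":"number"},"squeeze":{"type":"number"}},"required":["steps"]}

```bash
mkdir -p pics; cat > h.py <<'E'
import numpy as np,cv2
from station import manip
def ray(s,p):
    K=np.array(s["K"]);T=np.array(s["world_from_camera"])
    d=T[:3,:3]@np.linalg.inv(K)@np.array([p[0],p[1],1.]);return T[:3,3],d
def atz(s,p,z):
    o,d=ray(s,p);return o+d*(z-o[2])/d[2]
def tri(rs):
    A=0;b=0
    for o,d in rs:
        d=d/np.linalg.norm(d);M=np.eye(3)-np.outer(d,d);A=A+M;b=b+M@o
    return np.linalg.solve(A,b)
E
python3 - <<'E'
from h import *
st=manip.sense();print(st["t"],st["tcp_pos"],st["tool_rot"],st["finger_gap"],manip.tips_ahead)
for n in("side","top"):
    s=manip.snapshot(n);cv2.imwrite(f"pics/{n}0.png",s["img"][:,:,::-1])
    print(n,np.round(s["world_from_camera"],3).tolist())
    for l,z in(("lock_grip",.059),("lock_home",.059),("order_knob",.055)):
        for r in manip.pinpoint(l,s)[:3]:print(l,np.round(r["point"],1),round(r["score"],2),np.round(atz(s,r["point"],z),4))
    for l in("tray_lock","order_knob"):
        for r in manip.regions_of(l,s)[:2]:print(l,r["rect"],r["score"])
E
```

```text
0.0 [0.20086615 0.59114292 0.25532046] [ 1.63186921e-01  9.86594566e-01 -1.01831927e-03 -3.93261440e-04] 0.9967497135568277 0.025
side [[-0.887, -0.339, 0.314, 0.271], [-0.462, 0.665, -0.586, 0.548], [-0.01, -0.665, -0.746, 0.798], [0.0, 0.0, 0.0, 1.0]]
lock_grip [363.8 202.5] 0.95 [ 0.5542 -0.1581  0.059 ]
lock_home [347.6 234.4] 0.97 [ 0.5464 -0.0735  0.059 ]
order_knob [273.5 341.8] 0.9 [0.5523 0.1701 0.055 ]
tray_lock [349.2, 187.8, 378.5, 231.8] 0.93
order_knob [255.5, 331.3, 294.9, 371.6] 0.89
top [[-0.023, -0.99, 0.138, 0.493], [-1.0, 0.023, -0.0, -0.012], [-0.003, -0.138, -0.99, 0.737], [0.0, 0.0, 0.0, 1.0]]
lock_grip [424.1 255. ] 0.71 [ 0.5651 -0.1665  0.059 ]
lock_home [360.9 267.2] 0.64 [ 0.5488 -0.0701  0.059 ]
order_knob [206.5 264.1] 0.56 [0.5594 0.1645 0.055 ]
tray_lock [382.3, 244.9, 439.3, 275.4] 0.67
order_knob [189.2, 251.5, 227.0, 281.0] 0.64
```

View pics/side0.png

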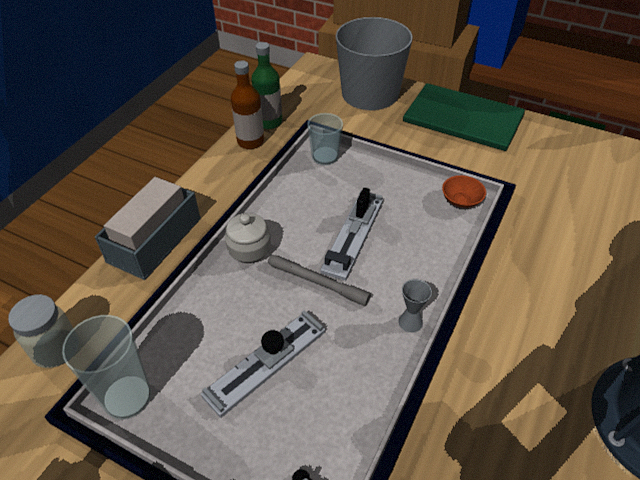

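View pics/top0.png

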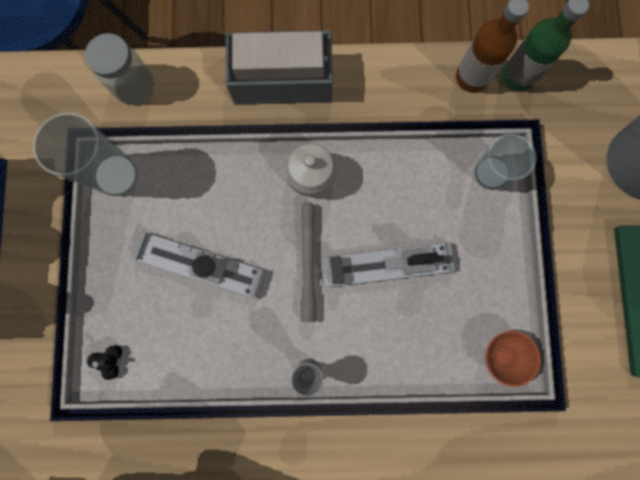

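The fin is at about (363,203) in side and (424,258) in top. The arch is at (338,258) and (337,270), and the round knob at (273,342) and (205,266). The two views differ by about 1 cm for the grip, so I'll zoom in on it.

```bash
python3 - <<'E'
from h import *
a=cv2.imread("pics/side0.png")[170:290,310:400];b=cv2.imread("pics/top0.png")[225:300,310:470]
cv2.imwrite("pics/zs.png",cv2.resize(a,None,fx=5,fy=5,interpolation=cv2.INTER_CUBIC))
cv2.imwrite("pics/zt.png",cv2.resize(b,None,fx=5,fy=5,interpolation=cv2.INTER_CUBIC))
S=manip.snapshot("side");T=manip.snapshot("top")
for l in("lock_grip","lock_home","order_knob"):
    p=[manip.pinpoint(l,x) for x in(S,T)]
    if p[0] and p[1]:
        q=tri([ray(S,p[0][0]["point"]),ray(T,p[1][0]["point"])]);print(l,p[0][0]["point"],p[1][0]["point"],q)
E
```

```text
lock_grip [365.1, 201.9] [424.2, 254.3] [ 0.56269979 -0.1715357   0.04581092]
lock_home [347.0, 233.2] [359.3, 267.2] [ 0.54666627 -0.06747844  0.06795234]
order_knob [274.6, 342.0] [206.5, 264.0] [0.5573948  0.16564621 0.04565626]
```

View pics/zs.png

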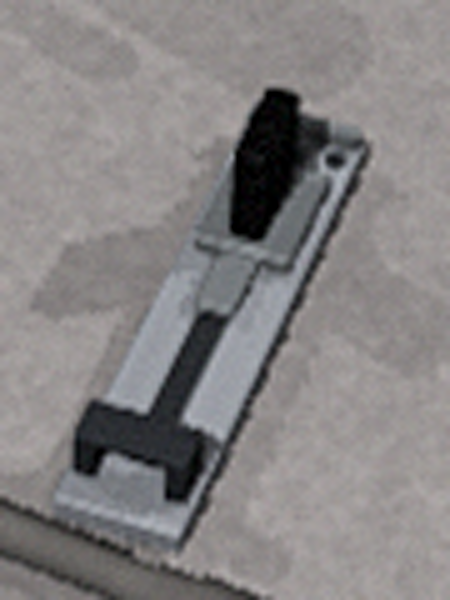

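View pics/zt.png

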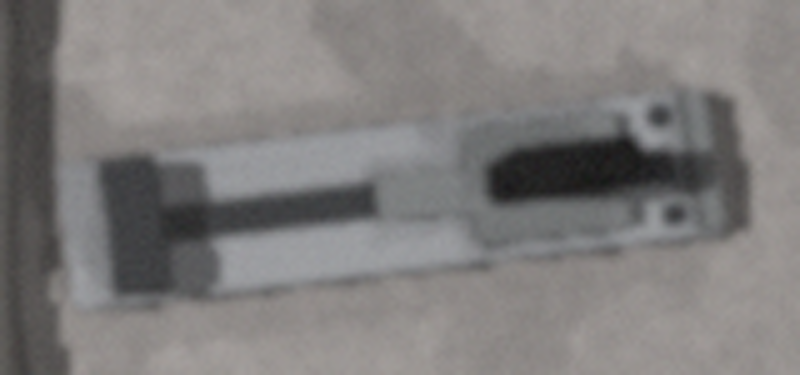

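```bash
cat > fit.py <<'E'
from h import *
S=manip.snapshot("side");T=manip.snapshot("top")
def proj(s,P):
    M=np.linalg.inv(np.array(s["world_from_camera"]));c=P@M[:3,:3].T+M[:3,3];u=c@np.array(s["K"]).T;return u[:,:2]/u[:,2:]
a1=atz(S,(338.4,255),.045);a2=atz(T,(337.2,270),.045);print("arch",a1,a2)
# top track edges at z~.022 : far edge, near edge
e=[atz(T,(310+x/5,225+y/5),.022) for x,y in((60,163),(690,93),(75,308),(730,236))]
d1=e[0]-e[1];d2=e[2]-e[3];print("yaw of y axis from +Y (deg, ccw)",[np.degrees(np.arctan2(-d[0],d[1])) for d in(d1,d2)])
# black mask fin side
for n,s,r in(("side",S,(345,180,385,222)),("top",T,(400,245,442,270))):
    g=s["img"].max(2)[r[1]:r[3],r[0]:r[2]];ys,xs=np.where(g<50);print(n,len(xs),xs.min()+r[0],xs.max()+r[0],ys.min()+r[1],ys.max()+r[1],xs.mean()+r[0],ys.mean()+r[1])
E
cat > ov.py <<'E'
from fit import *
import sys
from scipy.optimize import minimize
masks=[]
for s,r in((S,(345,180,385,222)),(T,(400,245,442,270))):
    g=s["img"].max(2);m=np.zeros(g.shape,np.uint8);m[r[1]:r[3],r[0]:r[2]]=(g[r[1]:r[3],r[0]:r[2]]<40);masks.append(m)
def box(x,y,th,c=0.004):
    d=np.array([-np.sin(th),np.cos(th)]);n=np.array([d[1],-d[0]])
    return np.array([[*(np.array([x,y])+i*.02*d+j*.007*n),z] for i in(-1,1) for j in(-1,1) for z in(.032,.075)])
def sil(s,B):
    m=np.zeros((480,640),np.uint8);h=cv2.convexHull((proj(s,B)*16).astype(np.int32).reshape(-1,1,2));cv2.fillConvexPoly(m,h,1,shift=4);return m
def cost(p,use=(0,1)):
    return sum(1-(lambda a,b:(a&b).sum()/(a|b).sum())(masks[i],sil((S,T)[i],box(*p))) for i in use)
for use in((0,1),(0,),(1,)):
    r=min((minimize(cost,[.559,-.163,t],args=(use,),method="Nelder-Mead",options=dict(initial_simplex=[[.559,-.163,t],[.566,-.163,t],[.559,-.155,t],[.559,-.163,t+.1]])) for t in(.05,.1,.17)),key=lambda r:r.fun)
    print(use,r.x,np.degrees(r.x[2]),r.fun)
    if use==(0,1):P=r.x
for n,s in(("s",S),("t",T)):
    im=s["img"][:,:,::-1].copy();im=cv2.resize(im,None,fx=5,fy=5)
    q=proj(s,box(*P))*5+2
    for a in range(8):
        for b in range(a+1,8):
            if bin(a^b).count("1")==1:cv2.line(im,tuple(int(v) for v in q[a]),tuple(int(v) for v in q[b]),(0,255,0),1)
    c=im[850:1450,1550:2000] if n=="s" else im[1125:1500,1550:2350]
    cv2.imwrite(f"pics/ov_{n}.png",c)
E
python3 ov.py
```

```text
arch [ 0.54492114 -0.03490065  0.045     ] [ 0.54651674 -0.03461916  0.045     ]
yaw of y axis from +Y (deg, ccw) [np.float64(5.024373034767973), np.float64(4.911748269008328)]
side 349 356 382 188 221 364.12320916905446 202.21489971346705
top 281 408 441 253 264 424.1387900355872 258.711743772242
(0, 1) [ 0.5593118  -0.16582777  0.19065532] 10.923745425462025 0.6634589139365774
(0,) [ 0.55828009 -0.16359128  0.19134526] 10.963275905604291 0.213903743315508
(1,) [ 0.55985464 -0.16862091  0.28351713] 16.244334982153784 0.4148351648351648
```

The fit is consistent:

| Quantity | Value |
|---|---|
| Track yaw | about 5° |
| Fin position | about (0.558, -0.165) |
| Home position | about (0.549, -0.073) |
| Travel needed | about 93 mm |

I'll rotate first, then move across at height.

play_rows(steps=[[[0,0,0,0,0,9.5],[0,0,0,0,0,9.5],[0,0,0,0,0,9.5],[0,0,0,0,0,9.5],[0,0,0,0,0,9.5],[0,0,0,0,0,9.5],[0,0,0,0,0,9.2],[0,0,0,0,0,0]]])

```text
t: 2.1
tcp_pos: [0.2012, 0.5917, 0.2563]
tool_rot: [0.675, 0.738, -0.0, -0.0]
force: [-0.6, -0.3, 1.0]
finger_gap: 0.995
```

play_rows(steps=[[[-0.0435,0.016,0,0,0,0],[-0.0435,0.016,0,0,0,0],[-0.0435,0.016,0,0,0,0],[-0.0435,0.016,0,0,0,0],[-0.0435,0.016,0,0,0,0],[-0.0435,0.016,0,0,0,0],[-0.0435,0.016,0,0,0,0],[-0.0435,0.016,0,0,0,0],[-0.0435,0.016,0,0,0,0]]])

```text
t: 3.22
tcp_pos: [0.3796, 0.213, 0.2566]
tool_rot: [0.674, 0.738, 0.0, 0.0]
force: [0.7, 0.8, 0.2]
finger_gap: 1.0
```

play_rows(steps=[[[-0.0435,0.016,0,0,0,0],[-0.0435,0.016,0,0,0,0],[-0.0435,0.016,0,0,0,0],[-0.0435,0.016,0,0,0,0],[-0.0435,0.016,0,0,0,0],[-0.0435,0.016,0,0,0,0],[-0.0435,0.016,0,0,0,0],[-0.0435,0.016,0,0,0,0],[-0.0435,0.016,0,0,0,0],[0,0,0,0,0,0]]], fingers=0.7)

```text
t: 4.47
tcp_pos: [0.5583, -0.1666, 0.2564]
tool_rot: [0.676, 0.737, 0.0, 0.001]
force: [-0.1, -0.4, -0.3]
finger_gap: 0.7
```

```bash
cat > rel.py <<'E'
from h import *
from scipy.spatial.transform import Rotation as R
st=manip.sense();r=R.from_quat(st["tool_rot"]);M=r.as_matrix()
print(st["t"],st["tcp_pos"],st["finger_gap"],st["force"],"tool y angle",np.degrees(np.arctan2(M[1,1],M[0,1])),"z",M[:,2])
for n,g in(("grip",[.5575,-.165,.070]),("home",[.549,-.0726,.07])):print(n,M.T@(np.array(g)-st["tcp_pos"]))
E
python3 rel.py
```

```text
4.475 [ 0.55825715 -0.16659332  0.25635029] 0.699853790197299 [-0.11766849 -0.35505369 -0.29802502] tool y angle 4.96833877110854 z [ 0.00238731 -0.00182992 -0.99999548]
grip [ 0.00203115 -0.00102999  0.18634473]
home [ 0.09481993 -0.00149573  0.18615535]
```

Descend to just above the fin and look.

play_rows(steps=[[[0.001,-0.0005,0.035,0,0,0],[0.001,-0.0005,0.035,0,0,0],[0,0,0.035,0,0,0],[0,0,0.025,0,0,0],[0,0,0,0,0,0]]])

```text
t: 5.1
tcp_pos: [0.5536, -0.1596, 0.1246]
tool_rot: [0.675, 0.738, -0.001, -0.003]
force: [0.5, 0.4, 0.3]
finger_gap: 0.702
```

```bash
python3 rel.py; python3 - <<'E'
from h import *
s=manip.snapshot("side");cv2.imwrite("pics/s1.png",s["img"][:,:,::-1])
E
```

```text
5.1 [ 0.55362873 -0.15957901  0.12460013] 0.7018903439633524 [0.53427362 0.42047294 0.31016013] tool y angle 5.145997045958258 z [-0.00493083  0.00271572 -0.99998416]
grip [-0.00591812  0.00362424  0.05456546]
home [0.08687139 0.00344622 0.0548583 ]
```

View pics/s1.png

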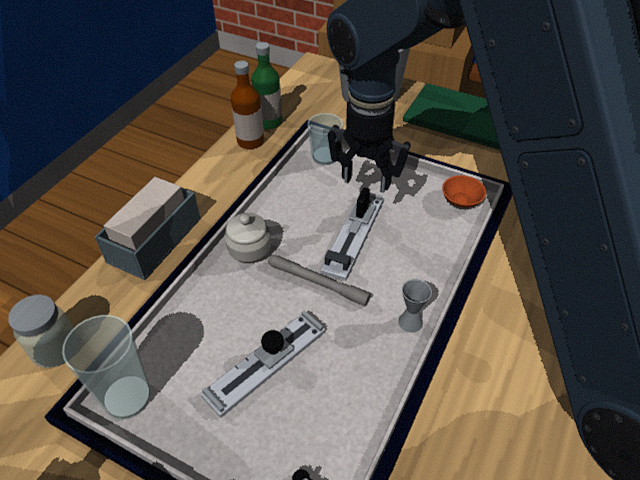

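The jaws, with tips at about (347,178) and (381,186), straddle the fin top at (363,191). The measured position is several mm off the command, so I'll let it settle and recheck.

play_rows(steps=[[[0,0,0,0,0,0],[0,0,0,0,0,0],[0,0,0,0,0,0]]])

```text
t: 5.52
tcp_pos: [0.5558, -0.1614, 0.1272]
tool_rot: [0.675, 0.737, 0.0, 0.001]
force: [0.4, 0.2, 0.5]
finger_gap: 0.7
```

```bash
python3 rel.py
```

```text
5.525 [ 0.555805   -0.16135381  0.12724082] 0.6996075372325302 [0.42063427 0.24716194 0.51980432] tool y angle 5.03070096444692 z [ 1.48995943e-03 -7.69944692e-04 -9.99998594e-01]
grip [-0.00372939  0.00128764  0.05724607]
home [0.08905999 0.0009229  0.05716226]
```

play_rows(steps=[[[-0.004,0.001,0.02,0,0,0],[0,0,0.02,0,0,0],[0,0,0.017,0,0,0],[0,0,0,0,0,0],[0,0,0,0,0,0]]])

```text
t: 6.15
tcp_pos: [0.5571, -0.1652, 0.0697]
tool_rot: [0.675, 0.737, 0.0, 0.0]
force: [0.8, -1.0, 1.0]
finger_gap: 0.701
```

```bash
python3 rel.py; python3 - <<'E'
from h import *
s=manip.snapshot("side");cv2.imwrite("pics/s2.png",cv2.resize(s["img"][130:290,280:440,::-1],None,fx=3.7,fy=3.7,interpolation=cv2.INTER_CUBIC))
E
```

```text
6.15 [ 0.55708106 -0.16521583  0.06966932] 0.7009540614434169 [ 0.82261114 -0.99469689  0.95094394] tool y angle 5.02369324907498 z [ 6.20980074e-04 -3.41038656e-04 -9.99999749e-01]
grip [ 0.00017819  0.00043643 -0.0003305 ]
home [ 9.29675560e-02  6.03347503e-05 -3.67285497e-04]
```

View pics/s2.png

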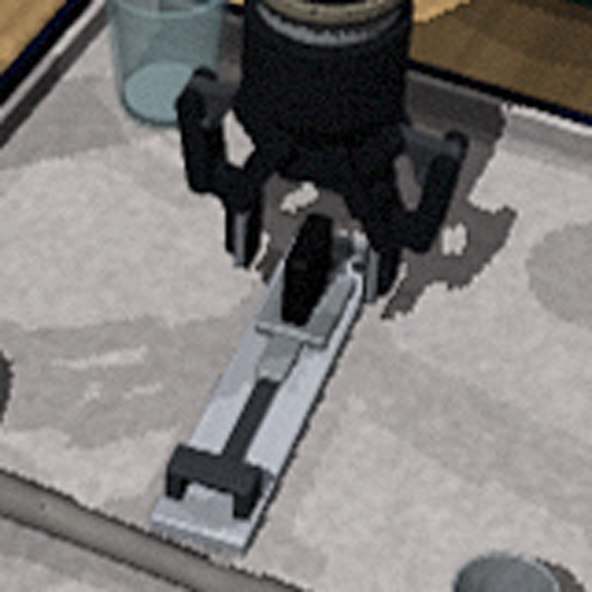

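The fin (zoom 310,270) is centred between the fingers (240 and 378). Next I'll close the gripper.

play_rows(steps=[[[0,0,0,0,0,0],[0,0,0,0,0,0],[0,0,0,0,0,0],[0,0,0,0,0,0],[0,0,0,0,0,0],[0,0,0,0,0,0]]], fingers=0, squeeze=30)

```text
t: 6.95
tcp_pos: [0.5587, -0.1655, 0.07]
tool_rot: [0.675, 0.738, 0.001, 0.002]
force: [5.2, 1.5, -0.1]
finger_gap: 0.157
```

```bash
python3 rel.py
```

```text
6.95 [ 0.55873608 -0.16547616  0.06996675] 0.1568231726996526 [ 5.24867383  1.50431857 -0.10038973] tool y angle 5.064467490086006 z [ 0.00419772 -0.00158417 -0.99998993]
grip [ 5.83345546e-04 -1.18907585e-03 -3.91906193e-05]
home [ 0.09337279 -0.00149913 -0.00022125]
```

Gripped: an opening of 13.3 mm matches the 14 mm fin. Now slide.

play_rows(steps=[[[0.005,0.001,0,0,0,0],[0.01,0,0,0,0,0],[0.012,0,0,0,0,0],[0.012,0,0,0,0,0],[0.012,0,0,0,0,0],[0.012,0,0,0,0,0],[0.01,0,0,0,0,0],[0.007,0,0,0,0,0],[0.004,0,0,0,0,0],[0,0,0,0,0,0]]])

```text
t: 8.2
tcp_pos: [0.5506, -0.0799, 0.0699]
tool_rot: [0.675, 0.738, 0.0, 0.0]
force: [2.8, -0.3, 6.4]
finger_gap: 0.16
```

```bash
python3 rel.py
```

```text
8.2 [ 0.55059799 -0.07991137  0.06994351] 0.15964031714751586 [ 2.82012865 -0.32169742  6.37867881] tool y angle 5.063951576326853 z [ 1.06865485e-03  3.04066223e-04 -9.99999383e-01]
grip [-8.53657176e-02 -6.35442212e-04 -7.49876865e-05]
home [ 7.42389919e-03 -9.46337969e-04 -5.59755336e-05]
```

play_rows(steps=[[[0.003,0,0,0,0,0],[0.003,0,0,0,0,0],[0.002,0,0,0,0,0],[0,0,0,0,0,0]]])

```text
t: 8.7
tcp_pos: [0.5499, -0.0724, 0.0699]
tool_rot: [0.675, 0.738, 0.0, 0.0]
force: [2.6, -1.4, 6.6]
finger_gap: 0.158
```

play_rows(steps=[[[0.002,0,0,0,0,0],[0.001,0,0,0,0,0],[0,0,0,0,0,0]]])

```text
t: 9.07
tcp_pos: [0.5499, -0.072, 0.0699]
tool_rot: [0.675, 0.738, -0.001, 0.002]
force: [0.3, -10.3, 5.1]
finger_gap: 0.157
```

At -0.072 the arm stopped advancing and the force rose to 10 N, so this is the end stop, within a millimetre of the computed home. I'll relieve the push slightly, release and look.

play_rows(steps=[[[-0.002,0,0,0,0,0],[0,0,0,0,0,0],[0,0,0,0,0,0]]])

```text
t: 9.45
tcp_pos: [0.5499, -0.0721, 0.0699]
tool_rot: [0.675, 0.738, 0.0, 0.001]
force: [1.7, -3.7, 5.4]
finger_gap: 0.156
```

play_rows(steps=[[[0,0,0,0,0,0],[0,0,0,0,0,0],[0,0,0,0,0,0],[0,0,0,0,0,0],[0,0,0,0,0,0]]], fingers=0.7)

```text
t: 10.07
tcp_pos: [0.5495, -0.0723, 0.0692]
tool_rot: [0.676, 0.737, -0.0, -0.0]
force: [-0.6, -0.2, -0.6]
finger_gap: 0.702
```

play_rows(steps=[[[0,0,-0.01,0,0,0],[0,0,-0.02,0,0,0],[0,0,-0.03,0,0,0],[0,0,-0.04,0,0,0],[0,0,-0.04,0,0,0],[0,0,-0.03,0,0,0],[0,0,0,0,0,0],[0,0,0,0,0,0]]])

```text
t: 11.08
tcp_pos: [0.5489, -0.0722, 0.2389]
tool_rot: [0.675, 0.737, -0.0, -0.001]
force: [-0.2, -0.3, 0.2]
finger_gap: 0.698
```

```bash
python3 rel.py; python3 - <<'E'
from h import *
s=manip.snapshot("side");cv2.imwrite("pics/s3.png",s["img"][:,:,::-1])
for l,z in(("lock_grip",.059),("lock_home",.059),("order_knob",.055)):
    for r in manip.pinpoint(l,s)[:1]:print(l,np.round(r["point"],1),round(r["score"],2),np.round(atz(s,r["point"],z),4))
E
```

```text
11.075 [ 0.5488876  -0.07215088  0.23885981] 0.6976770482326055 [-0.16302317 -0.31809726  0.15119427] tool y angle 5.014582580805199 z [-1.12919713e-03  3.91643746e-04 -9.99999286e-01]
grip [-0.09332907  0.00064773  0.1688136 ]
home [-0.00053977  0.00025688  0.16885939]
lock_grip [342.8 237. ] 0.87 [ 0.5511 -0.0642  0.059 ]
lock_home [344.1 232.2] 0.64 [ 0.554  -0.0754  0.059 ]
order_knob [273.4 341.6] 0.62 [0.5526 0.1698 0.055 ]
```

View pics/s3.png

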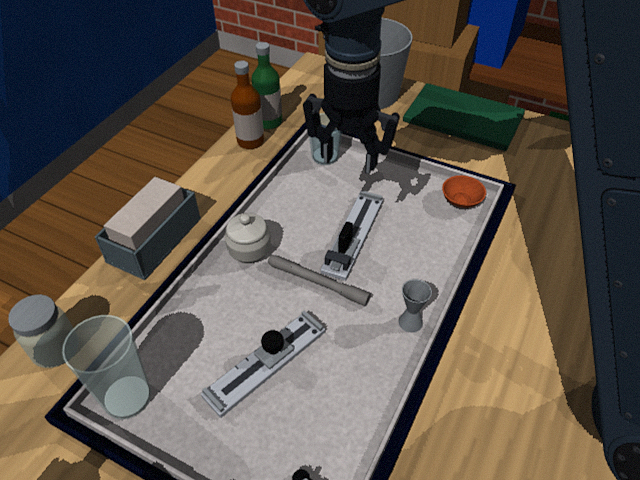

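The fin now stands at (346,237), right behind the arch at (338,257). The round knob is unchanged at (273,342), and the gripper is well clear.

```bash
python3 -c "
from station import manip
print(manip.sign_off())"
```

```text
the job is handed in; nothing more can be done
None
```

I gripped the transport lock by its fin, slid it about 94 mm along its track to the end stop at the arch, let go and lifted clear. The job was handed in at about 11 s.

**Checks that agreed:**
- **End stop:** the arm stopped advancing at y ≈ -0.072 while the force rose to about 10 N. That is within 1 mm of the home position I measured from the arch.
- **Fin:** the last side picture shows it directly behind the arch.
- **Round knob:** it stayed at the same pixels, (273,342), and measured within 1 mm of its start.
- **Gripper:** it is about 17 cm above the grip height with no contact force.

**Checks that disagreed:**
- **Network points for the lock:** they were up to about 1 cm apart between the two cameras and again in the last picture. The last one put the grip about 8 mm past home along the track. I relied on the arch and track edges, the fin outline and the contact force instead.
- **Fin outline:** the outline fit gave 11–16° of yaw where the track edges gave 5°. I used 5°, and the grasp and slide went cleanly at that angle.
- **Final pictures:** I did not take a last picture from the top camera.

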